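Draw a measure of oil from the pump bottle

TASK

Get a measure of oil for the next paste: stand the long-handled steel measuring cup upright on the drip plate of the pump bottle, with the spout over the middle of the cup, and let go of it. Then press the pump head all the way down and let it spring fully back up, leaving the cup where it stands. Do not press the pump unless the cup is under the spout, and leave the small bottle and the jars beside the work where they are.

Things in the scene. Friction and masses are not known exactly. Their poses are not given: they have to be found in the camera images.
- dispenser: Pump station, fixed to the table: amber bottle (76 mm diameter), its foot in a steel sleeve (85 mm diameter, top 46 mm above the table), on a flat steel drip plate (upper face 8 mm above the table, 100 mm wide). Origin: on the table, on the bottle's upright axis. The spout points along its own -x; the plate runs from 129 mm in front of the axis to 51 mm behind.
- pump_top (a point): Centre of the flat round top of the pump head (31 mm diameter), where it is pressed; on the bottle's axis, 180 mm above the table when up. It moves down with the head.
- pump_head (a joint): How far the pump head is pressed down, in m: 0 up, 0.014 at the bottom stop. A spring pushes it back up: about 4.5 N to start it, 11.5 N at the bottom.
- spout_tip (a point): The outlet at the lower end of the spout (9 mm tube), 82 mm in front of the bottle's axis; 109.5 mm above the table when the head is up and 95.5 mm when it is down. It moves with the head. The spout's bridge to the pump head is about 175 mm above the table.
- drip_spot (a point): The point of the drip plate's upper face straight below the outlet, 8 mm above the table, in the middle of a pattern of small drain holes.
- cup_mid (a point): Centre of the steel measuring cup, on its axis, 18 mm above its underside. The cup is open at the top, 59 mm outside and 55 mm inside diameter, 37 mm high, 52 mm across its flat foot; about 70 to 115 g. Its z axis points up; its handle points along its own -x.
- cup_grip (a point): Gripping point on the cup's handle: a level flat bar, 12 mm wide and 6 mm thick, from the cup's wall to 136 mm from the cup's axis. The point is the centre of the bar, 95 mm from the cup's axis along the cup's own -x and 32 mm above the cup's underside. Same axes as cup_mid.
- dropper: Small dark bottle with a black dropper top, 33 mm diameter, 102 mm high, left of the pump; a bystander. Origin at the centre of its underside.
- tall_jar: Tall clear jar with a blue screw lid, 68 mm diameter, 117 mm high, further left; a bystander. Origin at the centre of its underside.
- squat_jar: Brown jar with a white ribbed lid, 49 mm diameter, 90 mm high, between the pump and the robot; a bystander. Origin at the centre of its underside.

How it is judged:
On the way, in this order (a step that is already met when the one before it is completed fails the run):
1. the measuring cup stands upright on the drip plate under the spout, with the pump up (horizontal distance between cup_mid and spout_tip below 0.018 m and z of cup_mid in the frame of drip_spot below 0.021 m and angle between cup_mid's own z axis and vertical below 0.1 rad and value of joint pump_head below 0.003 m), for 0.3 s.
2. the pump head is pressed fully down with the cup under the spout (value of joint pump_head above 0.012 m and horizontal distance between cup_mid and spout_tip below 0.018 m), for 0.1 s.
At the end, for the whole second after the job is handed in: The pump head is back up (within 2 mm), and the measuring cup stands upright (within 0.1 rad) on the drip plate with its axis within 18 mm of the outlet, seen from above (value of joint pump_head below 0.002 m and horizontal distance between cup_mid and spout_tip below 0.018 m and z of cup_mid in the frame of drip_spot below 0.021 m and angle between cup_mid's own z axis and vertical below 0.1 rad); the robot touches nothing.
It fails at once if the pump is pressed (more than 4 mm) while the cup is not under the spout (axis more than 25 mm from the outlet, seen from above) (value of joint pump_head above 0.004 m and horizontal distance between cup_mid and spout_tip above 0.025 m).
It fails at once if the dropper bottle or one of the two jars is moved by more than 30 mm (distance of any of dropper, tall_jar, squat_jar from where it was at the start of the episode above 0.03 m).
It also fails if it takes over 54 s, if anything falls off the work surface, if the arm or the gripper's body presses on something with over 40 N, if the wrist force passes 120 N, or if a joint passes its speed limit or range.

ROBOT

A 6-joint arm with a two-finger parallel gripper is mounted at the origin on the work surface; the furniture and walls round the work are solid. World frame = base frame: x ahead of the robot, y to its left, z up, the work surface at z = 0. Lengths are in m, angles in rad, forces in N, time in s.
With the tool pointing down it reaches from about 0.35 to 0.975 m from the base axis. Payload 4.9 kg.
Tool frame: the origin (TCP) lies on the centre line of the jaws, within the pads' length; the fingertips stand ctrl.tcp_to_tips ahead of it and the grasp point (between the pads) lies 3 mm ahead of it (ctrl.tcp_to_tips is the distance from the TCP to the fingertips, in m); z points along the fingers, y is the direction in which the jaws open and shut (so a half turn about z gives the same grasp; the last joint's range is limited). The gripper opens to 85 mm and grips with 20 to 120 N. Pads are 22 mm wide; open, the fingers measure 114 mm over their backs; the gripper's body (76 mm by 85 mm) begins 54 mm behind the grasp point. The pads swing forward as they close: fully open they stand 13 mm farther back than shut.
Start: joints at [-1.351, 0.053, 1.613, -0, 1.476, -0.119], TCP at [0.208, -0.589, 0.253] pointing down, gripper open.
Joint ranges: [-3.01, 3.01], [-1.01, 2.22], [0.06, 2.58], [-1.02, 4.17], [0.09, 2.62], [-3.14, 3.14]. Speed limits (rad/s): [2.57, 2.57, 3.14, 3.14, 3.14, 3.14].

INTERFACE

Orientations are given as a rotation vector (axis times angle).
In Python, from station import ctrl, vision gives the robot as it stands.
- The arm moves only by the tool jog_arm, never from a script. Its argument "deltas" is a list of rows, each a list of 7 numbers: the turn, a rotation vector about the tool's x, y, z in rad, then the shift along the tool's x, y, z in cm, then the opening, from 0 (shut) to 1 (fully open). A call has 1 to 12 rows; each row shifts and turns the commanded pose from where the row before left it, along the tool's axes as they then stand; what a row does not reach is not made up. A row lasts 1/12 s, in which the tool goes at most 41.7 mm and 7.16 degrees, less where a joint would pass 70% of its speed; a pose out of reach is approached as far as the arm can. A call with a gripper value outside its range is refused whole. The fingers move at their own pace and stop on an object; "grip_force" is the grip in N (left out, the last holds). Time passes only in rows, so rows that do not move let the fingers close. It gives the time, the measured TCP pose, the force and the opening at its end, in the units of the state.
- ctrl.get_obs(): the state, without advancing time (a new reading comes with each control period).
- vision.get_image(name): name is "side" or "top"; returns (picture, depth): 420x560x3 uint8, red, green, blue; 420x560 float32, m along the optical axis (not along the pixel's ray), 0 where there is no reading.
- vision.calibration(name): a dict with "fx", "fy", "cx", "cy" (pixels), "dist" ([k1, k2, p1, p2, k3] as OpenCV has them; the pictures are not rectified), "rvec" (rotation vector, rad) and "tvec" (3), from world to camera coordinates, as OpenCV has them. Camera axes: x right, y down, z forward; pixel columns grow to the right and rows downward; lengths in m; the calibration is good to about 2 mm. A picture is of the moment at which its call begins. calibration takes no time and is no camera call.
- ctrl.finish_job(): hands the job in, once; it reports no verdict.
The state is a dict: "t": time; "q": joint angles; "dq": joint speeds; "effort": joint torques, N m; "tool_pos": TCP position; "tool_rot": TCP orientation; "contact_force": force on the tool from outside, world axes, zero at the start; "wrist_torque": the same for the moment, N m; "opening": finger opening in m.
Only numpy, scipy, OpenCV 4.12 (cv2) and the standard library are available. Lean on these libraries where they do the work, as an engineer would, in place of code of your own. Each camera call takes 0.05 s, during which the arm holds its last target. There are 200 camera calls.

## Working session

There is one attempt and no reset: what is moved stays moved. The work goes in short steps, Python scripts to look and compute and a tool call to move; the robot and the scene stay as the last step left them, time stands still between calls to the robot, and variables do not carry over. Pictures are saved under pics/ and viewed, about 8 in all and at most 12, crops included, and the job is handed in when it is done.

Besides the shell and the picture viewer there is one more tool, called after "Request:" by a JSON object that holds its "fn" and its "kwargs". jog_arm: Moves the arm, as the interface text tells. Its arguments: {"type":"object","properties":{"deltas":{"type":"array"},"grip_force":{"type":"number"}},"required":["deltas"]}

```bash
ls; mkdir -p pics; cat > h.py <<'E'
import numpy as np, cv2
from station import ctrl, vision
def grab(n,tag):
    im,d=vision.get_image(n); cv2.imwrite(f'pics/{tag}.png',im[:,:,::-1]); np.save(f'pics/{tag}_d.npy',d); return im,d
def cam(n):
    c=vision.calibration(n); K=np.array([[c['fx'],0,c['cx']],[0,c['fy'],c['cy']],[0,0,1]],float)
    R=cv2.Rodrigues(np.array(c['rvec'],float))[0]; return K,np.array(c['dist'],float),R,np.array(c['tvec'],float).ravel()
def onplane(n,uv,z):
    K,D,R,t=cam(n); p=cv2.undistortPoints(np.array(uv,float).reshape(-1,1,2),K,D).reshape(-1,2)
    r=np.c_[p,np.ones(len(p))]@R; o=-R.T@t
    return o+r*((z-o[2])/r[:,2])[:,None]
def cloud(n,d):
    K,D,R,t=cam(n); v,u=np.mgrid[:d.shape[0],:d.shape[1]]
    p=cv2.undistortPoints(np.stack([u,v],-1).reshape(-1,1,2).astype(float),K,D).reshape(-1,2)
    P=(np.c_[p,np.ones(len(p))]*d.reshape(-1,1)-t)@R; P[d.ravel()==0]=np.nan
    return P.reshape(*d.shape,3)
E
python3 - <<'E'
from h import *
for n in('side','top'):
    im,d=grab(n,n+'0'); K,D,R,t=cam(n); print(n,-R.T@t,R[2],K[0,0],(d>0).mean())
o=ctrl.get_obs(); print(o['tool_pos'],o['tool_rot'],o['opening'],ctrl.tcp_to_tips,o['t'])
E
cd pics; python3 -c "
import cv2,numpy as np
for n in('side0','top0'): cv2.imwrite(n+'v.png',cv2.resize(cv2.imread(n+'.png'),(784,588)))"
```

```text
pics
side [0.61849819 0.74945533 0.78470143] [-0.1707271  -0.72123792 -0.67131819] 396.8158061158291 0.9959778911564626
top [0.39838112 0.04989149 1.30399541] [ 0.04848075  0.0302565  -0.99836575] 513.5195598268429 0.9960204081632653
[ 0.20761105 -0.58894808  0.25217439] [-3.09478485e+00 -5.29321488e-01  1.46152984e-04] 0.08565268890782722 0.022 0.1
```

View pics/side0v.png

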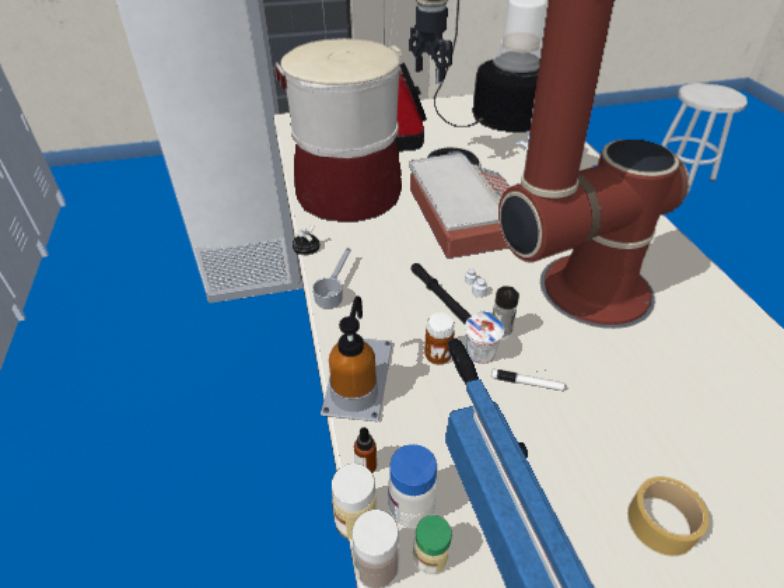

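View pics/top0v.png

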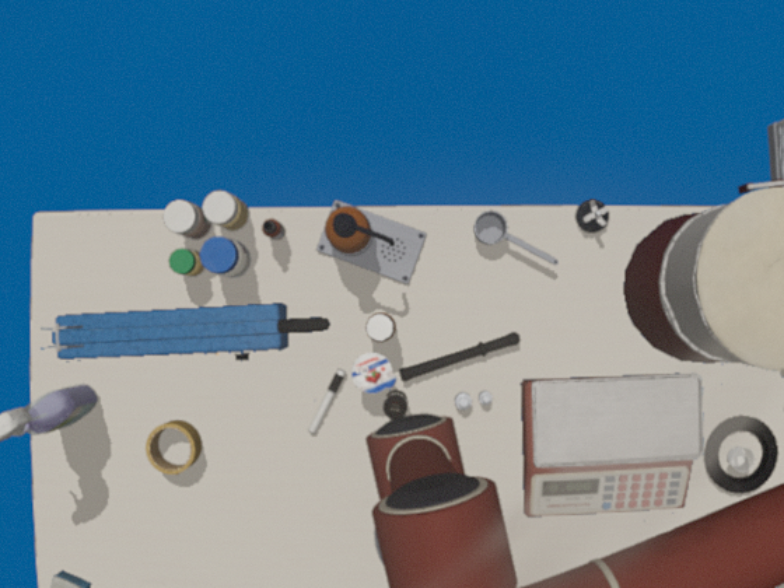

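The top view (784 px wide copy) shows the cup at about (491,229), with its handle to (555,262). The pump head is at (345,226), the spout end near (391,243) and the drain holes near (394,249). The side view confirms everything is upright. Next I'll measure these.

```bash
python3 - <<'E'
from h import *
im=cv2.imread('pics/top0.png'); d=np.load('pics/top0_d.npy'); P=cloud('top',d)
s=560/784
def roi(x0,y0,x1,y1):
    m=np.zeros(d.shape,bool); m[int(y0*s):int(y1*s),int(x0*s):int(x1*s)]=1; return m
Z=P[...,2]
# cup + handle
m=roi(465,200,575,280)&(Z>.02)&(Z<.06)
q=P[m]; print('cupm',m.sum(),np.percentile(q[:,2],[5,50,95]))
v,u=np.nonzero(m)
hm=u>515*s; xy=onplane('top',np.c_[u[hm],v[hm]],.035)[:,:2]
c=xy.mean(0); w=np.linalg.svd(xy-c)[2][0]; w*=np.sign(w@[0,-1]); pr=(xy-c)@w
end=c+w*pr.max(); print('handle c',c,'dir',w,'end',end,'cup from end',end-w*.136, 'ang',np.arctan2(w[1],w[0]))
cm=u<=508*s; cnt=np.c_[u[cm],v[cm]].astype(np.int32)
(cu,cv_),r=cv2.minEnclosingCircle(cnt); print('cup circ px',cu/s,cv_/s,r); print('cup axis',onplane('top',[cu,cv_],.036))
# pump head
m=roi(325,205,365,250)&(Z>.165)&(Z<.2); v,u=np.nonzero(m); (cu,cv_),r=cv2.minEnclosingCircle(np.c_[u,v].astype(np.int32)); print('head px',cu/s,cv_/s,r,np.median(Z[m]),onplane('top',[cu,cv_],.18),onplane('top',[u.mean(),v.mean()],.18))
m=roi(355,210,400,255)&(Z>.08)&(Z<.2); v,u=np.nonzero(m); k=u.argmax(); print('spout end px',u[k]/s,v[k]/s,P[v[k],u[k]])
# plate corners by brightness, ROI; holes centre
g=cv2.cvtColor(im,cv2.COLOR_BGR2GRAY); 
m=roi(380,233,410,264)&(g<105)&(Z<.02); v,u=np.nonzero(m); print('holes',m.sum(),u.mean()/s,v.mean()/s,onplane('top',[u.mean(),v.mean()],.008))
for nm,r,z in(('plate',[(335,203),(426,235),(408,283),(319,249)],.008),('squat',[(380,326)],.09),('dropper',[(269,227)],.1),('blue',[(219,254)],.117),('hook',[(592,215)],.0),('edge',[(400,208)],.0)):
    print(nm,onplane('top',np.array(r)*s,z)[:,:2].round(3).tolist())
c=im[int(190*s):int(295*s),int(300*s):int(580*s)]
cv2.imwrite('pics/crop1.png',cv2.resize(c,None,fx=3.9,fy=3.9,interpolation=cv2.INTER_CUBIC)); print(c.shape)
E
```

```text
cupm 321 [0.0256054  0.03353015 0.03858677]
handle c [ 0.50984876 -0.17508461] dir [-0.48897191 -0.87229953] end [ 0.48878415 -0.21266273] cup from end [ 0.55528433 -0.09403   ] ang -2.081707087291599
cup circ px 492.09999999999997 226.79999999999998 13.200478553771973
cup axis [[ 0.55247317 -0.09787333  0.036     ]]
head px 347.9 224.7 11.85336971282959 0.17798311629056923 [[0.53971011 0.1457976  0.18      ]] [[0.5427837  0.15050194 0.18      ]]
spout end px 393.4 240.79999999999998 [0.51718061 0.07488919 0.14600433]
holes 0 nan nan [[nan nan nan]]
plate [[0.601, 0.184], [0.542, 0.019], [0.455, 0.052], [0.517, 0.213]]
squat [[0.379, 0.099]]
dropper [[0.547, 0.287]]
blue [[0.5, 0.369]]
hook [[0.578, -0.287]]
edge [[0.592, 0.066]]
(75, 200, 3)<stdin>:21: RuntimeWarning: Mean of empty slice.
  ret = ret.dtype.type(ret / rcount)
```

View pics/crop1.png

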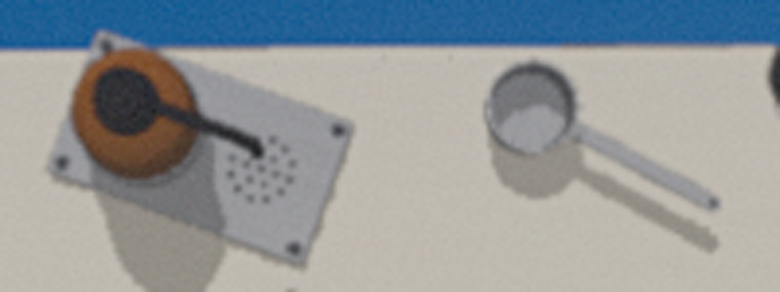

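The crop (3.9x, origin at native (214,135)) shows:
- Pump head (126,100)
- Hole pattern centre (262,170)
- Cup rim (531,108)
- Handle end (716,204)
- Plate corners (98,32), (352,122), (303,266), (50,175)

```bash
python3 - <<'E'
from h import *
f=lambda p,z: onplane('top',np.array(p,float)/3.9+[214,135],z)[:,:2]
cup=f([(531,108)],.037)[0]; he=f([(717,204),(580,131)],.035)
print('cup',cup,'end',he[0],'dist',np.linalg.norm(he[0]-cup))
pl=f([(98,32),(352,122),(303,266),(50,175)],.008); ctr=pl.mean(0)
ax=(pl[0]-pl[1]+pl[3]-pl[2]); L=np.linalg.norm(ax)/2; ax/=np.linalg.norm(ax); print('plate len',L,np.linalg.norm(pl[0]-pl[3]))
axis=ctr+ax*.039; print('plate axis est',axis,'outlet',axis-ax*.082,'yaw',np.arctan2(ax[1],ax[0]))
hd=f([(126,100)],.18)[0]; print('head',hd,'holes',f([(262,170)],.008), 'out from head',hd-ax*.082)
d=(he[0]-cup)/np.linalg.norm(he[0]-cup); print('hdir',d,np.arctan2(d[1],d[0]),'grip',cup+d*.095)
o=ctrl.get_obs(); print(cv2.Rodrigues(np.array(o['tool_rot']))[0].round(3).tolist())
E
```

```text
cup [ 0.5506368  -0.09438512] end [ 0.48907863 -0.21285678] dist 0.13351009072770073
plate len 0.17584392776788785 0.09888996475325113
plate axis est [0.54235388 0.15422513] outlet [0.51420862 0.07720666] yaw 1.2204375090775421
head [0.53943924 0.15065279] holes [[0.51456745 0.0774822 ]] out from head [0.51129399 0.07363432]
hdir [-0.46107502 -0.88736116] -2.0500026258829767 grip [ 0.50683467 -0.17868443]
[[0.943, 0.332, -0.0], [0.332, -0.943, 0.002], [0.0, -0.002, -1.0]]
```

```bash
python3 - <<'E'
from h import *
for n in('top','side'):
    P=cloud(n,np.load(f'pics/{n}0_d.npy')).reshape(-1,3)
    for z0,z1 in((.03,.1),(.1,.2),(.2,.3),(.3,.4),(.4,.5)):
        q=P[(P[:,0]>.27)&(P[:,0]<.7)&(P[:,1]<-.24)&(P[:,1]>-.8)&(P[:,2]>z0)&(P[:,2]<z1)]
        if len(q): print(n,z0,len(q),np.percentile(q,[.5,99.5],axis=0).round(3).tolist())
    # everything along inner route
    q=P[(np.hypot(P[:,0],P[:,1])<.55)&(P[:,0]>.0)&(P[:,1]<-.1)&(P[:,1]>-.5)&(P[:,2]>.03)]
    h=np.round(q/ .1).astype(int); 
    for c in np.unique(h[:,:2],axis=0): print(c,q[(h[:,:2]==c).all(1),2].max().round(2),end='; ')
    print()
E
```

```text
top 0.03 2037 [[0.271, -0.473, 0.031], [0.594, -0.242, 0.099]]
top 0.1 1829 [[0.292, -0.457, 0.101], [0.564, -0.338, 0.2]]
top 0.2 1654 [[0.325, -0.438, 0.2], [0.555, -0.345, 0.299]]
top 0.3 7304 [[0.32, -0.471, 0.302], [0.577, -0.344, 0.358]]
[ 0 -4] 0.04; [ 0 -3] 0.04; [ 0 -2] 0.04; [ 1 -4] 0.1; [ 1 -3] 0.64; [ 1 -2] 0.66; [ 1 -1] 0.66; [ 2 -5] 0.1; [ 2 -4] 0.56; [ 2 -3] 0.63; [ 2 -2] 0.65; [ 2 -1] 0.65; [ 3 -5] 0.1; [ 3 -4] 0.36; [ 3 -3] 0.1; [ 3 -2] 0.1; [ 3 -1] 0.07; [ 4 -4] 0.36; [ 4 -3] 0.35; [ 5 -2] 0.04; [ 5 -1] 0.04; 
side 0.03 1970 [[0.271, -0.51, 0.03], [0.583, -0.244, 0.099]]
side 0.1 2157 [[0.323, -0.47, 0.1], [0.569, -0.339, 0.2]]
side 0.2 2373 [[0.324, -0.458, 0.2], [0.565, -0.343, 0.3]]
side 0.3 3424 [[0.317, -0.581, 0.301], [0.58, -0.342, 0.357]]
[ 0 -4] 0.04; [ 1 -4] 0.1; [ 1 -3] 0.1; [ 1 -2] 0.1; [ 1 -1] 0.03; [ 2 -5] 0.1; [ 2 -4] 0.1; [ 2 -3] 0.1; [ 2 -2] 0.1; [ 2 -1] 0.07; [ 3 -5] 0.1; [ 3 -4] 0.35; [ 3 -3] 0.1; [ 3 -2] 0.1; [ 3 -1] 0.08; [ 4 -4] 0.36; [ 4 -3] 0.35; [ 5 -2] 0.04; [ 5 -1] 0.04;
```

Request:
{"fn": "jog_arm", "kwargs": {"deltas": [[0, 0, -0.0935, 0, 0, -2.75, 1], [0, 0, -0.0935, 0, 0, -2.75, 1], [0, 0, -0.0935, 0, 0, -2.75, 1], [0, 0, -0.0935, 0, 0, -2.75, 1], [0, 0, -0.0935, 0, 0, -2.75, 1], [0, 0, -0.0935, 0, 0, -2.75, 1], [0, 0, -0.0935, 0, 0, -2.75, 1], [0, 0, -0.0935, 0, 0, -2.75, 1], [0, 0, 0, 0, 0, 0, 1]], "grip_force": 60}}

```text
t: 0.85
tool_pos: [0.2079, -0.5901, 0.4805]
tool_rot: [2.679, 1.623, -0.005]
contact_force: [-0.5, 0.6, 1.3]
opening: 0.0857
```

Request:
{"fn": "jog_arm", "kwargs": {"deltas": [[0, 0, 0, 2.8, 0.4, 0, 1], [0, 0, 0, 2.8, 0.4, 0, 1], [0, 0, 0, 2.8, 0.4, 0, 1], [0, 0, 0, 2.8, 0.4, 0, 1], [0, 0, 0, 2.8, 0.4, 0, 1], [0, 0, 0, 2.8, 0.4, 0, 1], [0, 0, 0, 2.8, 0.4, 0, 1], [0, 0, 0, 2.8, 0.4, 0, 1], [0, 0, 0, 2.8, 0.4, 0, 1], [0, 0, 0, 2.8, 0.4, 0, 1], [0, 0, 0, 2.8, 0.4, 0, 1], [0, 0, 0, 2.8, 0.4, 0, 1]]}}

```text
t: 1.85
tool_pos: [0.4071, -0.3131, 0.4724]
tool_rot: [-2.689, -1.623, 0.0]
contact_force: [0.4, -0.6, -0.4]
opening: 0.0853
```

Request:
{"fn": "jog_arm", "kwargs": {"deltas": [[0, 0, 0, 2.8, 0.4, 0, 1], [0, 0, 0, 2.8, 0.4, 0, 1], [0, 0, 0, 2.8, 0.4, 0, 1], [0, 0, 0, 2.8, 0.4, 0, 1], [0, 0, 0, 2.8, 0.4, 0, 1], [0, 0, 0, 2.8, 0.4, 0, 1], [0, 0, 0, 0, 0, 0, 1], [0, 0, 0, 0, 0, 0, 1]]}}

```text
t: 2.52
tool_pos: [0.5063, -0.1759, 0.4723]
tool_rot: [-2.686, -1.627, 0.002]
contact_force: [-0.1, -0.4, -0.3]
opening: 0.0856
```

```bash
cat > to.py <<'E'
import sys
from h import *
o=ctrl.get_obs(); R=cv2.Rodrigues(np.array(o['tool_rot']))[0]; p=np.array(o['tool_pos'])
print('t',o['t'],'p',p.round(4),'x-angle',np.arctan2(R[1,0],R[0,0]).round(4),'z',R[:,2].round(3),'open',o['opening'],'F',np.round(o['contact_force'],1))
if len(sys.argv)>3: print('cm in tool',(R.T@(np.array(sys.argv[1:4],float)-p)*100).round(2))
E
python3 to.py 0.508 -0.177 0.10
```

```text
t 2.5167 p [ 0.5063 -0.1759  0.4723] x-angle 1.0889 z [-0.002  0.    -1.   ] open 0.08563101368172382 F [-0.1 -0.4 -0.3]
cm in tool [-1.000e-02  2.600e-01  3.723e+01]
```

Request:
{"fn": "jog_arm", "kwargs": {"deltas": [[0, 0, 0, 0, 0.2, 3.5, 1], [0, 0, 0, 0, 0, 3.5, 1], [0, 0, 0, 0, 0, 3.5, 1], [0, 0, 0, 0, 0, 3.5, 1], [0, 0, 0, 0, 0, 3.5, 1], [0, 0, 0, 0, 0, 3.5, 1], [0, 0, 0, 0, 0, 3.5, 1], [0, 0, 0, 0, 0, 3.5, 1], [0, 0, 0, 0, 0, 3.5, 1], [0, 0, 0, 0, 0, 3.5, 1], [0, 0, 0, 0, 0, 0, 1], [0, 0, 0, 0, 0, 0, 1]]}}

```text
t: 3.52
tool_pos: [0.5056, -0.1779, 0.1212]
tool_rot: [-2.686, -1.62, 0.005]
contact_force: [0.1, 0.1, 0.3]
opening: 0.0852
```

```bash
python3 to.py 0.508 -0.177 0.034; python3 - <<'E'
from h import *
im,d=grab('side','side1'); t,_=grab('top','top1')
a=cv2.resize(im[140:240,190:290],(400,400)); b=cv2.resize(t[130:230,310:410],(400,400))
cv2.imwrite('pics/v1.png',np.hstack([a,b])[:,:,::-1])
E
```

```text
t 3.5167 p [ 0.5056 -0.1779  0.1212] x-angle 1.0852 z [-0.005  0.002 -1.   ] open 0.08515079816672591 F [0.1 0.1 0.3]
cm in tool [0.19 0.22 8.72]
```

View pics/v1.png

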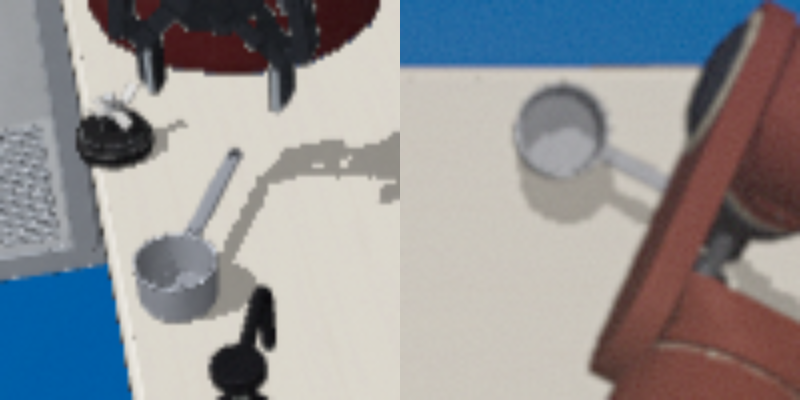

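The side view shows the open fingers at (150,85) and (280,95), straddling the line of the handle, with the cup standing clear. Next: descend and grip.

Request:
{"fn": "jog_arm", "kwargs": {"deltas": [[0, 0, 0, 0.1, 0.2, 2.2, 1], [0, 0, 0, 0.1, 0, 2.2, 1], [0, 0, 0, 0, 0, 2.2, 1], [0, 0, 0, 0, 0, 2.2, 1], [0, 0, 0, 0, 0, 0, 1], [0, 0, 0, 0, 0, 0, 0], [0, 0, 0, 0, 0, 0, 0], [0, 0, 0, 0, 0, 0, 0], [0, 0, 0, 0, 0, 0, 0], [0, 0, 0, 0, 0, 0, 0], [0, 0, 0, 0, 0, 0, 0], [0, 0, 0, 0, 0, 0, 0]]}}

```text
t: 4.62
tool_pos: [0.5109, -0.1772, 0.0359]
tool_rot: [2.688, 1.624, 0.001]
contact_force: [-0.2, -1.7, 1.6]
opening: 0.0105
```

Request:
{"fn": "jog_arm", "kwargs": {"deltas": [[0, 0, 0, 0, 0, 0, 0], [0, 0, 0, 0, 0, 0, 0], [0, 0, 0, 0, 0, 0, 0], [0, 0, 0, 0, 0, 0, 0]]}}

```text
t: 4.95
tool_pos: [0.5108, -0.1773, 0.0357]
tool_rot: [2.688, 1.624, 0.0]
contact_force: [0.2, -1.6, 2.6]
opening: 0.0103
```

Request:
{"fn": "jog_arm", "kwargs": {"deltas": [[0, 0, 0, 0, 0, -0.6, 0], [0, 0, 0, 0, 0, -0.8, 0], [0, 0, 0, 0, 0, -0.8, 0], [0, 0, 0, 0, 0, -0.8, 0], [0, 0, 0, 0, 0, 0, 0], [0, 0, 0, 0, 0, 0, 0]]}}

```text
t: 5.45
tool_pos: [0.511, -0.1771, 0.0664]
tool_rot: [2.688, 1.624, 0.002]
contact_force: [0.0, -0.0, -1.0]
opening: 0.0106
```

```bash
python3 to.py; python3 - <<'E'
from h import *
im,d=grab('side','side2'); t,dt=grab('top','top2')
a=cv2.resize(im[140:240,190:290],(400,400)); b=cv2.resize(t[130:230,310:410],(400,400),interpolation=cv2.INTER_CUBIC)
cv2.imwrite('pics/v2.png',np.hstack([a,b])[:,:,::-1])
P=cloud('top',dt); m=np.zeros(dt.shape,bool); m[145:182,335:368]=1; m&=(P[...,2]>.055)&(P[...,2]<.085); q=P[m]; print(m.sum(),np.percentile(q,[2,50,98],axis=0))
v,u=np.nonzero(m); print(u.min(),u.max(),v.min(),v.max())
# rim tilt: plane fit
A=np.c_[q[:,:2],np.ones(len(q))]; print(np.linalg.lstsq(A,q[:,2],rcond=None)[0])
E
```

```text
t 5.45 p [ 0.511  -0.1771  0.0664] x-angle 1.0869 z [ 0.002 -0.001 -1.   ] open 0.010553188947639243 F [ 0. -0. -1.]
133 [[ 0.52465012 -0.1324424   0.05682165]
 [ 0.54701149 -0.11026067  0.06308353]
 [ 0.58124997 -0.06644299  0.06884671]]
340 367 148 172
[-0.01320593  0.04606953  0.07510142]
```

View pics/v2.png

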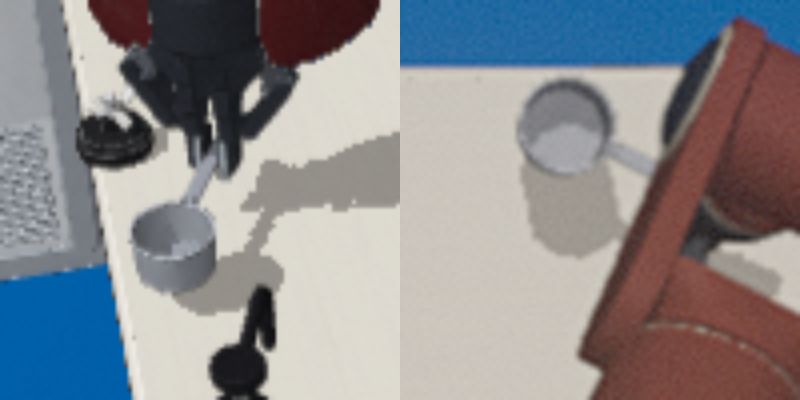

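The cup hangs level in the jaws. In the right panel the rim spans columns 517–612 and rows 80–176, so its centre is about (565,128), or native (351.2,162).

```bash
python3 - <<'E'
from h import *
c=onplane('top',[350.9,161.7],.0675)[0,:2]; o=ctrl.get_obs(); p=np.array(o['tool_pos'])[:2]
h=p-c; print('cup',c,'tcp-cup',h,np.linalg.norm(h),np.arctan2(h[1],h[0]))
R=cv2.Rodrigues(np.array(o['tool_rot']))[0]
for ou in([.5135,.0765],[.5143,.0773]): print((R.T@np.r_[np.array(ou)-c,0]*100).round(2))
E
```

```text
cup [ 0.54938139 -0.09275644] tcp-cup [-0.03913993 -0.08402476] 0.09269354999112453 -2.006723264118292
[ 13.31 -11.05   0.  ]
[ 13.42 -11.02   0.  ]
```

Request:
{"fn": "jog_arm", "kwargs": {"deltas": [[0, 0, 0, 0.6, -0.5, 0, 0], [0, 0, 0, 1.2, -1.0, 0, 0], [0, 0, 0, 1.3, -1.1, 0, 0], [0, 0, 0, 1.3, -1.1, 0, 0], [0, 0, 0, 1.3, -1.1, 0, 0], [0, 0, 0, 1.3, -1.1, 0, 0], [0, 0, 0, 1.3, -1.1, 0, 0], [0, 0, 0, 1.3, -1.1, 0, 0], [0, 0, 0, 1.3, -1.1, 0, 0], [0, 0, 0, 1.3, -1.0, 0, 0], [0, 0, 0, 0.7, -0.6, 0, 0], [0, 0, 0, 0.4, -0.4, 0, 0]]}}

```text
t: 6.55
tool_pos: [0.4721, -0.0053, 0.0648]
tool_rot: [-2.687, -1.626, 0.001]
contact_force: [0.6, -0.5, -1.8]
opening: 0.0104
```

Request:
{"fn": "jog_arm", "kwargs": {"deltas": [[0, 0, 0, 0, 0, 0, 0], [0, 0, 0, 0, 0, 0, 0], [0, 0, 0, 0, 0, 0, 0]]}}

```text
t: 6.8
tool_pos: [0.4734, -0.0075, 0.0654]
tool_rot: [2.689, 1.624, 0.0]
contact_force: [0.2, -0.3, -1.1]
opening: 0.0103
```

```bash
python3 to.py; python3 - <<'E'
from h import *
im,d=grab('side','side3'); t,dt=grab('top','top3')
a=cv2.resize(im[200:300,210:310],(400,400),interpolation=cv2.INTER_CUBIC); b=cv2.resize(t[135:235,230:330],(400,400),interpolation=cv2.INTER_CUBIC)
cv2.imwrite('pics/v3.png',np.hstack([a,b])[:,:,::-1])
E
```

```text
t 6.8 p [ 0.4734 -0.0075  0.0654] x-angle 1.0864 z [ 0. -0. -1.] open 0.010318939507532585 F [ 0.2 -0.3 -1.1]
```

View pics/v3.png

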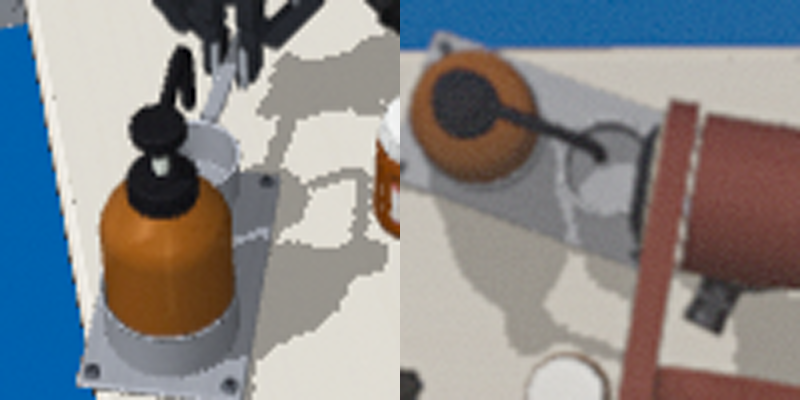

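```bash
python3 - <<'E'
from h import *
c=onplane('top',[283.6,177.6],.0665)[0,:2]; print('cup',c,'pred from TCP', np.array(ctrl.get_obs()['tool_pos'])[:2]+[.0411,.0831])
print('outlet by px (end of spout in crop 600,153)',onplane('top',[230+50,135+38.5],.112)[0,:2])
E
```

```text
cup [0.51168965 0.07037149] pred from TCP [0.51454582 0.0753987 ]
outlet by px (end of spout in crop 600,153) [0.51717108 0.07796945]
```

Request:
{"fn": "jog_arm", "kwargs": {"deltas": [[0, 0, 0, 0.3, -0.05, 0.4, 0], [0, 0, 0, 0, 0, 0.5, 0], [0, 0, 0, 0, 0, 0.5, 0], [0, 0, 0, 0, 0, 0.4, 0], [0, 0, 0, 0, 0, 0.2, 0], [0, 0, 0, 0, 0, 0.1, 0], [0, 0, 0, 0, 0, 0, 0], [0, 0, 0, 0, 0, 0, 0]]}}

```text
t: 7.57
tool_pos: [0.4743, -0.0041, 0.0444]
tool_rot: [-2.689, -1.624, -0.001]
contact_force: [-0.5, -0.7, -0.1]
opening: 0.0104
```

Request:
{"fn": "jog_arm", "kwargs": {"deltas": [[0, 0, 0, 0, 0, 0.1, 0], [0, 0, 0, 0, 0, 0, 0], [0, 0, 0, 0, 0, 0, 0]]}}

```text
t: 7.82
tool_pos: [0.4745, -0.0043, 0.0437]
tool_rot: [2.689, 1.624, 0.001]
contact_force: [-0.7, -0.5, 1.5]
opening: 0.0101
```

Request:
{"fn": "jog_arm", "kwargs": {"deltas": [[0, 0, 0, 0, 0, 0, 0.2], [0, 0, 0, 0, 0, 0, 0.3], [0, 0, 0, 0, 0, 0, 0.4], [0, 0, 0, 0, 0, 0, 0.5], [0, 0, 0, 0, 0, 0, 0.5], [0, 0, 0, 0, 0, 0, 0.5]]}}

```text
t: 8.32
tool_pos: [0.4741, -0.0042, 0.0433]
tool_rot: [-2.689, -1.624, 0.0]
contact_force: [-0.3, 0.6, -0.8]
opening: 0.0428
```

Request:
{"fn": "jog_arm", "kwargs": {"deltas": [[0, 0, 0, 0, 0, -0.6, 0.5], [0, 0, 0, 0, 0, -1.2, 0.5], [0, 0, 0, 0, 0, -2, 0.5], [0, 0, 0, -0.5, 0, -3, 0.5], [0, 0, 0, -1, 0, -3, 0.5], [0, 0, 0, -1, 0, -3, 0.5], [0, 0, 0, -1, 0, -3, 0.5], [0, 0, 0, 0, 0, -3, 0.5], [0, 0, 0, 0, 0, -3, 0.5], [0, 0, 0, 0, 0, -3, 0.3], [0, 0, 0, 0, 0, 0, 0], [0, 0, 0, 0, 0, 0, 0]]}}

```text
t: 9.32
tool_pos: [0.4588, -0.0354, 0.2944]
tool_rot: [2.686, 1.622, 0.006]
contact_force: [0.7, -0.2, -0.7]
opening: 0.0066
```

```bash
python3 to.py; python3 - <<'E'
from h import *
im,d=grab('side','side4'); t,dt=grab('top','top4')
a=cv2.resize(im[200:300,210:310],(400,400),interpolation=cv2.INTER_CUBIC); b=cv2.resize(t[135:235,230:330],(400,400),interpolation=cv2.INTER_CUBIC)
cv2.imwrite('pics/v4.png',np.hstack([a,b])[:,:,::-1])
E
```

```text
t 9.3167 p [ 0.4588 -0.0354  0.2944] x-angle 1.0868 z [ 0.005 -0.001 -1.   ] open 0.006601848731903902 F [ 0.7 -0.2 -0.7]
```

View pics/v4.png

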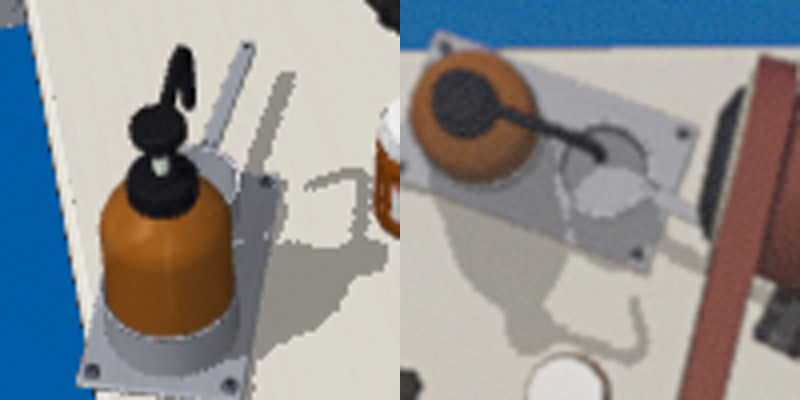

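The cup stands on the plate under the spout. Its rim spans columns 560–650 and rows 124–217 in the right panel, so its centre is about (605,170). The pump head is at (464,103) in that panel.

```bash
python3 - <<'E'
from h import *
print('cup',onplane('top',[281.25,177.5],.045)[0,:2],'head',onplane('top',[246,160.75],.18)[0,:2])
im=cv2.imread('pics/side4.png'); P=onplane('side',[210+158/4,200+128/4],.18); print('head by side (158,128)',P[0,:2])
E
python3 to.py 0.541 0.152 0.29
```

```text
cup [0.51394105 0.07650991] head [0.53920303 0.15133424]
head by side (158,128) [0.54481967 0.16073089]
t 9.4167 p [ 0.4574 -0.035   0.2905] x-angle 1.0869 z [-0.001  0.    -1.   ] open -5.506508197479505e-05 F [ 0.2 -0.  -0.4]
cm in tool [20.44 -1.3   0.05]
```

Request:
{"fn": "jog_arm", "kwargs": {"deltas": [[0, 0, 0, 1, 0, 0, 0], [0, 0, 0, 2, -0.2, 0, 0], [0, 0, 0, 2.5, -0.2, 0, 0], [0, 0, 0, 2.5, -0.2, 0, 0], [0, 0, 0, 2.5, -0.2, 0, 0], [0, 0, 0, 2.5, -0.2, 0, 0], [0, 0, 0, 2.5, -0.2, 0, 0], [0, 0, 0, 2.5, -0.1, 0, 0], [0, 0, 0, 1.5, 0, 0, 0], [0, 0, 0, 0.9, 0, 0, 0], [0, 0, 0, 0, 0, 0, 0], [0, 0, 0, 0, 0, 0, 0]]}}

```text
t: 10.42
tool_pos: [0.541, 0.1513, 0.2905]
tool_rot: [-2.689, -1.625, 0.003]
contact_force: [-0.1, 0.1, 0.6]
opening: -0.0001
```

Request:
{"fn": "jog_arm", "kwargs": {"deltas": [[0, 0, 0, 0, 0, 2, 0], [0, 0, 0, 0, 0, 2, 0], [0, 0, 0, 0, 0, 2, 0], [0, 0, 0, 0, 0, 1.5, 0], [0, 0, 0, 0, 0, 0.5, 0], [0, 0, 0, 0, 0, 0, 0], [0, 0, 0, 0, 0, 0, 0]]}}

```text
t: 11.0
tool_pos: [0.5414, 0.1508, 0.212]
tool_rot: [2.69, 1.623, 0.001]
contact_force: [0.3, -1.1, 0.2]
opening: -0.0003
```

```bash
python3 to.py 0.541 0.153 0.202; python3 - <<'E'
from h import *
im,d=grab('side','side5')
cv2.imwrite('pics/v5.png',cv2.resize(im[180:300,190:310],(480,480),interpolation=cv2.INTER_CUBIC)[:,:,::-1])
E
```

```text
t 11.0 p [0.5414 0.1508 0.212 ] x-angle 1.0858 z [ 0.001 -0.    -1.   ] open -0.0002668245410346522 F [ 0.3 -1.1  0.2]
cm in tool [ 0.18 -0.14  1.  ]
```

View pics/v5.png

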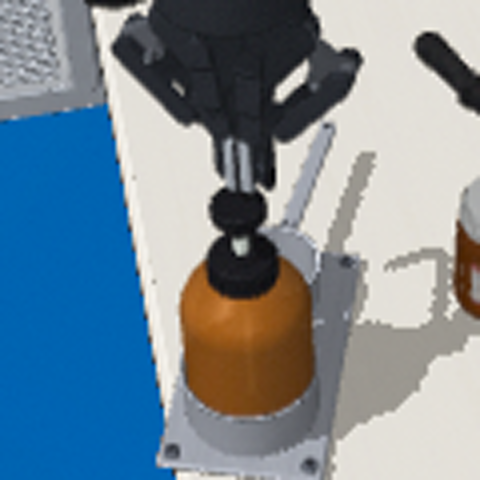

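The shut fingertips at (238,190) are centred just above the pump head at (238,210). Next: press slowly.

Request:
{"fn": "jog_arm", "kwargs": {"deltas": [[0, 0, 0, 0.1, -0.1, 0.4, 0], [0, 0, 0, 0, 0, 0.4, 0], [0, 0, 0, 0, 0, 0.4, 0], [0, 0, 0, 0, 0, 0.3, 0], [0, 0, 0, 0, 0, 0.3, 0], [0, 0, 0, 0, 0, 0.3, 0], [0, 0, 0, 0, 0, 0, 0], [0, 0, 0, 0, 0, 0, 0]]}}

```text
t: 11.72
tool_pos: [0.5415, 0.1529, 0.1924]
tool_rot: [2.688, 1.624, 0.002]
contact_force: [-3.1, -0.3, 8.6]
opening: 0.0002
```

Request:
{"fn": "jog_arm", "kwargs": {"deltas": [[0, 0, 0, 0, 0, 0.2, 0], [0, 0, 0, 0, 0, 0.2, 0], [0, 0, 0, 0, 0, 0.1, 0], [0, 0, 0, 0, 0, 0, 0], [0, 0, 0, 0, 0, 0, 0], [0, 0, 0, 0, 0, 0, 0]]}}

```text
t: 12.22
tool_pos: [0.5415, 0.1529, 0.1881]
tool_rot: [2.688, 1.624, 0.003]
contact_force: [-3.5, -1.5, 11.2]
opening: -0.0002
```

Request:
{"fn": "jog_arm", "kwargs": {"deltas": [[0, 0, 0, 0, 0, 0.1, 0], [0, 0, 0, 0, 0, 0.1, 0], [0, 0, 0, 0, 0, 0, 0], [0, 0, 0, 0, 0, 0, 0], [0, 0, 0, 0, 0, 0, 0]]}}

```text
t: 12.63
tool_pos: [0.5416, 0.153, 0.188]
tool_rot: [2.688, 1.624, 0.003]
contact_force: [-7.9, -2.2, 19.2]
opening: -0.0001
```

The force rose from 11 to 19 N with no further travel, so the head is on its bottom stop. Retracting.

Request:
{"fn": "jog_arm", "kwargs": {"deltas": [[0, 0, 0, 0, 0, 0, 0], [0, 0, 0, 0, 0, -0.4, 0], [0, 0, 0, 0, 0, -0.6, 0], [0, 0, 0, 0, 0, -0.8, 0], [0, 0, 0, 0, 0, -1.5, 0], [0, 0, 0, 0, 0, -2.5, 0], [0, 0, 0, 0, 0, -3, 0], [0, 0, 0, 0, 0, -3, 0], [0, 0, 0, 0, 0, -3, 0], [0, 0, 0, -3, 0, 0, 0], [0, 0, 0, -3, 0, 0, 0], [0, 0, 0, -3, 0, 0, 0]]}}

```text
t: 13.63
tool_pos: [0.4986, 0.0726, 0.3318]
tool_rot: [2.687, 1.626, 0.001]
contact_force: [0.2, -0.5, -0.7]
opening: 0.0006
```

Request:
{"fn": "jog_arm", "kwargs": {"deltas": [[0, 0, 0, -4, 0, 0, 0], [0, 0, 0, -4, 0, 0, 0], [0, 0, 0, -4, 0, 0, 0], [0, 0, 0, -4, 0, 0, 0], [0, 0, 0, 0, 0, 0, 0], [0, 0, 0, 0, 0, 0, 0]]}}

```text
t: 14.13
tool_pos: [0.4238, -0.0701, 0.3312]
tool_rot: [2.693, 1.618, 0.001]
contact_force: [0.0, 0.7, -0.7]
opening: 0.0002
```

```bash
python3 to.py; python3 - <<'E'
from h import *
im,d=grab('side','side6'); t,dt=grab('top','top6')
a=cv2.resize(im[200:300,210:310],(400,400),interpolation=cv2.INTER_CUBIC); b=cv2.resize(t[135:235,230:330],(400,400),interpolation=cv2.INTER_CUBIC)
cv2.imwrite('pics/v6.png',np.hstack([a,b])[:,:,::-1])
P=cloud('top',dt); z=P[155:166,242:251,2]; print('head z',np.median(z), 'before',np.median(cloud('top',np.load('pics/top0_d.npy'))[155:166,242:251,2]))
for n in('top','side'):
  A=np.load(f'pics/{n}0_d.npy'); 
  for nm,p in(('squat',(.379,.099,.09)),('dropper',(.547,.287,.1)),('blue',(.5,.369,.117))):
    K,D,R,tt=cam(n); u,v=cv2.projectPoints(np.array([p]),cv2.Rodrigues(R)[0],tt,K,D)[0].ravel().astype(int)
    B=np.load(f'pics/{n}6_d.npy'); s=np.s_[v-15:v+15,u-15:u+15]; print(n,nm,'changed px',(abs(A[s]-B[s])>.015).mean().round(3))
E
```

```text
t 14.1333 p [ 0.4238 -0.0701  0.3312] x-angle 1.0823 z [ 0.  0. -1.] open 0.00022603359455202317 F [ 0.   0.7 -0.7]
head z 0.17820559444859788 before 0.1788953427281376
top squat changed px 0.007
top dropper changed px 0.01
top blue changed px 0.013
side squat changed px 0.003
side dropper changed px 0.004
side blue changed px 0.01
```

View pics/v6.png

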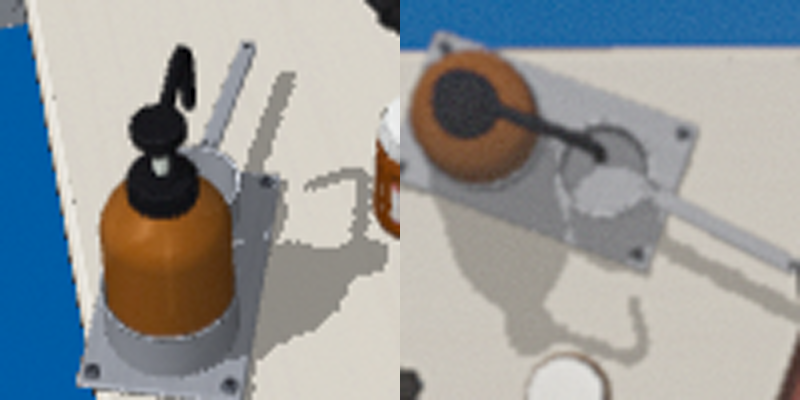

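The pump head is back up and the cup rim is unchanged, centred near (605,170) in the right panel. The arm is clear, so I'm handing in.

```bash
python3 -c "
from station import ctrl
print(ctrl.finish_job())"
```

```text
the job is handed in; nothing more can be done
None
```

The job is handed in at about 14 s of the 54 s allowed; `finish_job` gives no verdict, so I only have my own checks. I gripped the cup by its handle, stood it on the drip plate under the spout and let go. I then pressed the pump head to its bottom stop with the shut fingertips and backed the arm clear.

**Last checks:**
- **Cup:** it stands on the plate at about (0.514, 0.077), within roughly 2 mm of the outlet position worked out from the plate and drain holes. It looked the same after the press as before.
- **Press:** the force rose from 11 to 19 N with no further travel, at the height expected for the full 14 mm.
- **Pump head:** it is back up, reading 0.178 m against 0.179 m at the start, which is within depth noise.
- **Jars and dropper bottle:** their depth readings are unchanged.

**Disagreements:**
- The side-view ray put the pump head about 1 cm from the top-view and plate estimates. I used those instead, and a closer picture showed the fingers centred on the head.
- Separate readings of the cup and outlet positions differed by 3–7 mm, inside the 18 mm tolerance.

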